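# Couple the work arm to the ball stud and latch it

## Robot

A 6-joint arm with a two-finger parallel gripper is mounted at the origin on the work surface. World frame = base frame: x ahead of the robot, y to its left, z up, the work surface at z = 0. Lengths are in mm, angles in rad, forces in N, time in s.
With the tool pointing down it reaches from about 275 to 1000 mm from the base axis. Payload 8.4 kg.
Tool frame: the origin (TCP) lies where the fingers leave the gripper's body, on its centre line; the fingertips stand 73 mm ahead of it and the grasp point (between the pads) lies 54 mm ahead of it (grip_point_offset is the distance from the TCP to the grasp point, in mm); z points along the fingers, y is the direction in which the jaws open and shut (so a half turn about z gives the same grasp; the last joint's range is limited). The gripper opens to 85 mm and grips with 20 to 120 N. Pads are 22 mm wide; open, the fingers measure 114 mm over their backs; the gripper's body (76 mm by 85 mm) begins 54 mm behind the grasp point. The pads swing forward as they close: fully open they stand 13 mm farther back than shut.
Start: joints at [-1.113, 0.353, 1.633, -0, 1.155, -0.002], TCP at [277.355, -560.092, 303.881] pointing down, gripper open.
Joint ranges: [-2.63, 2.63], [-0.92, 2.1], [0.06, 2.66], [-1.3, 4.44], [0, 2.69], [-3.02, 3.02]. Speed limits (rad/s): [2.22, 2.22, 2.79, 3.14, 3.14, 3.14].

## Interface

Orientations are given as [roll, pitch, yaw] about the fixed x, y, z axes, in that order (R = Rz(yaw) Ry(pitch) Rx(roll)).
In Python, from rig import sense, grab_frame, sign_off, grip_point_offset gives the robot as it stands. The module is installed in compiled form; this text tells all that it offers.
- The arm moves only by the tool drive_tool, never from a script. Its argument "targets" is one flat list of numbers, 7 for each row, row after row: the shift along the tool's x, y, z in m, then the turn, a rotation vector about the tool's x, y, z in rad, then the opening, from 0 (shut) to 1 (fully open). In form: [tx, ty, tz, wx, wy, wz, grip, tx, ty, tz, wx, wy, wz, grip, ...]. A call has 1 to 12 rows; each row is the pose to reach, as a shift and turn from the pose commanded when the call began, along the tool's axes at that moment; what a row does not reach only later rows make up. A row lasts 1/12 s, in which the tool goes at most 41.7 mm and 7.16 degrees, less where a joint would pass 70% of its speed; a pose out of reach is approached as far as the arm can. A call with a gripper value outside its range is refused whole. The fingers move at their own pace and stop on an object; "force" is the grip in N (left out, the last holds). Time passes only in rows, so rows that repeat a pose let the fingers close. It gives the time, the measured TCP pose, the force and the opening at its end, in the units of the state.
- sense(): the state, without advancing time (a new reading comes with each control period).
- grab_frame(name): name is "side" or "top"; returns a dict with "color" (480x640x3 uint8, blue, green, red), "vertical_fov" (degrees; the focal length in pixels is half the picture's height over the tangent of half this angle, whatever the lens; pixels are square), "cx", "cy" (the principal point, pixels), "world_from_camera" (4x4, takes a point from camera to world coordinates). Camera axes: x right, y down, z forward; pixel columns grow to the right and rows downward; lengths in mm; the calibration is good to about 2 mm. A picture is of the moment at which its call begins. There is no depth.
- sign_off(): hands the job in, once; it reports no verdict.
The state is a dict: "clock": time; "qpos": joint angles; "qvel": joint speeds; "joint_efforts": joint torques, N m; "eef_pos": TCP position; "tcp_rot": TCP orientation; "contact_force": force on the tool from outside, world axes, zero at the start; "wrist_torque": the same for the moment, N m; "opening": opening from 0.0 (shut) to 1.0 (fully open).
Only numpy, scipy, OpenCV 4.12 (cv2) and the standard library are available. Lean on these libraries where they do the work, as an engineer would, in place of code of your own. Each camera call takes 0.05 s, during which the arm holds its last target. There are 200 camera calls.

## Task

Couple the blue quick-release work arm to the marking bed: lower its socket over the brass ball until it is fully home with its tail lying on the blue rest block, and only then press the red latch lever all the way down, and let go. The ball stands on an eccentric disc, a centimetre off its mark to a side that changes each time, so feel for it gently: do not force, jam or drop the arm on the bed (hold on to it until it is home), and leave the tin, the jar and the screwdriver where they are.

Things in the scene. Friction and masses are not known exactly. Their poses are not given: they have to be found in the camera images.
- coupler: The loose work arm, 185 mm long along its own x, 0.4 to 0.5 kg. It stands level on its socket rim (+x end) and tail foot (-x end). Origin on its underside, half-way between socket axis and tail foot centre (65 mm from each); z up. Socket: outside radius 29 mm, top 42 mm above the rim. Tail foot 40 x 40 mm, with a 50 x 50 mm jig table on it, top 48 mm high. Rim and tail foot undersides are level.
- coupler_grip (a point): Centre of the arm's gripping bar, near the centre of mass: blue, 22 mm wide along the arm's y (close the fingers along y), 24 mm high, free over 60 mm of its length. This point is 26 mm above the arm's underside, 75 mm from the socket axis (towards -x) and 55 mm from the tail foot's centre. Axes as the arm's.
- socket_mouth (a point): Centre of the socket's open underside, level with the rim; axes as the arm's. The mouth is eight-sided, 39 mm across at the rim, bevelled at 45 degrees to a straight bore 33 mm across from 3 mm up; flat roof 33 mm above the rim. Fully home, the roof rests on the 30 mm ball's top and the rim is 18 mm below the ball's centre. It is open on its +x side, below 15 mm, for the latch claw.
- latch_pad (a point): Centre of the red finger pad at the latch lever's end (22 mm along the lever, 26 wide, 7 thick), 51 mm from the hinge; it moves with the lever. The hinge axis runs along the arm's y, 24 mm from the socket axis on the +x side, 53 mm above the rim. Up, the lever rises 57 degrees, leaning back over the socket towards the tail; down, it lies level, the pad 27 mm behind the socket axis.
- latch (a joint): Latch lever angle: 0 fully up (open), 1.0 rad fully down (latched, hard stop). Stiff with friction (about 3 N at the pad moves it), stays where it is left. It drives a steel claw that swings under the ball from the socket's +x side; the claw cannot pass if the socket is not home.
- bed: The fixed marking bed: aluminium plate 250 x 130 x 12 mm with a blue rest block and, on a locked eccentric disc, the brass ball stud. Origin at the centre of the plate's underside, on the table; +x runs from the rest block to the ball, z up. The disc is 60 mm wide, its top 35 mm above the table, on a block 66 x 80 mm; the ball's neck is 15 mm thick with a 24 mm collar up to 38 mm.
- stud_mark (a point): Mark of the ball stud: the axis of the eccentric disc that carries the ball, at the height of the ball's centre (60 mm above the table), 65 mm from the bed's origin along +x. The centre of the 30 mm brass ball is at this height, 10 mm from this point, in any direction: the disc may be set to any angle, is locked there, and its angle is not reported. Axes as the bed's.
- rest_top (a point): Centre of the top of the blue rest block (50 mm along the bed's x, 75 mm along y), 42 mm above the table, 130 mm from the ball's mark towards the bed's -x. With the arm home, its tail foot lies here, the arm level and along the bed's x, socket towards +x.
- tin: Bystander: closed aluminium tin, 72 mm wide, 45 mm high; origin under its centre.
- vial: Bystander: small green jar, 36 mm wide, 60 mm high; origin under its centre.
- driver: Bystander: screwdriver with orange handle, lying on the table; origin under its middle.

How it is judged (in metres and radians):
On the way, in this order (a step that is already met when the one before it is completed fails the run):
1. the socket is fully home on the ball and the tail on its rest, the lever still up (x of socket_mouth in the frame of stud_mark between -0.014 and 0.014 m and y of socket_mouth in the frame of stud_mark between -0.014 and 0.014 m and z of socket_mouth in the frame of stud_mark between -0.0205 and -0.0155 m and angle between coupler's own z axis and vertical below 0.05 rad and angle between the x axis of coupler and the x axis of stud_mark, either way round below 0.2 rad and horizontal distance between coupler and bed below 0.03 m and value of joint latch below 0.4 rad), for 0.3 s.
2. the latch lever is pressed all the way down with the socket home (x of socket_mouth in the frame of stud_mark between -0.014 and 0.014 m and y of socket_mouth in the frame of stud_mark between -0.014 and 0.014 m and z of socket_mouth in the frame of stud_mark between -0.0205 and -0.0155 m and angle between coupler's own z axis and vertical below 0.05 rad and angle between the x axis of coupler and the x axis of stud_mark, either way round below 0.2 rad and horizontal distance between coupler and bed below 0.03 m and value of joint latch above 0.95 rad), for 0.2 s.
At the end, for the whole second after the job is handed in: the arm's socket is home on the ball (rim 18 mm, within 2.5 mm, below the ball's height and within 14 mm of the mark along the bed's x and y), level within 0.05 rad, along the bed's x within 0.2 rad with the tail over the rest, the latch lever at more than 0.95 rad, everything let go and at rest (all of step 2 and linear speed of coupler below 0.02 m/s); the robot touches nothing.
It fails at once if the arm is forced, jammed or dropped against the bed (more than 25 N between them) (contact force between coupler and bed above 25 N).
It fails at once if the arm falls or slams onto the ball (faster than 0.2 m/s over the bed with the socket's rim below the ball's top) (linear speed of coupler above 0.2 m/s and horizontal distance between coupler and bed below 0.04 m and z of socket_mouth in the frame of stud_mark below 0.015 m).
It fails at once if the tin, the jar or the screwdriver is moved by more than 15 mm (distance of any of tin, vial, driver from where it was at the start of the episode above 0.015 m).
It also fails if it takes over 64 s, if anything falls off the work surface, if the arm or the gripper's body presses on something with over 40 N, if the wrist force passes 120 N, or if a joint passes its speed limit or range.

## Working session

There is one attempt and no reset: what is moved stays moved. The work goes in short steps, Python scripts to look and compute and a tool call to move; the robot and the scene stay as the last step left them, time stands still between calls to the robot, and variables do not carry over. Pictures are saved under pics/ and viewed, about 8 in all and at most 12, crops included, and the job is handed in when it is done.

Besides the shell and the picture viewer there is one more tool, called after ">>>" by a JSON object that holds its "fn" and its "kwargs", one argument or row to a line. drive_tool: Moves the arm, as the interface text tells. Its arguments: {"type":"object","properties":{"targets":{"type":"array"},"force":{"type":"number"}},"required":["targets"]}

```bash
mkdir -p pics; cat > h.py <<'E'
import numpy as np,cv2
from rig import *
from scipy.spatial.transform import Rotation as R
def cam(f):
    h,w=f["color"].shape[:2]; fl=h/2/np.tan(np.radians(f["vertical_fov"]/2)); return fl,np.array(f["world_from_camera"])
def ray(f,u,v):
    fl,T=cam(f); d=T[:3,:3]@np.array([(u-f["cx"])/fl,(v-f["cy"])/fl,1]); return T[:3,3],d
def onz(f,u,v,z):
    o,d=ray(f,u,v); return o+d*(z-o[2])/d[2]
def proj(f,p):
    fl,T=cam(f); c=T[:3,:3].T@(np.array(p)-T[:3,3]); return f["cx"]+fl*c[0]/c[2],f["cy"]+fl*c[1]/c[2]
E
python3 - <<'E'
from h import *
print(sense(),grip_point_offset)
for n in("side","top"):
    f=grab_frame(n);cv2.imwrite(f"pics/{n}0.png",f["color"]);print(n,f["vertical_fov"],f["cx"],f["cy"],np.round(f["world_from_camera"],3))
E
```

```text
{'clock': 0.0, 'qpos': array([-1.11341689e+00,  3.53645139e-01,  1.63415298e+00, -8.70982504e-06,
        1.15523100e+00, -2.40588716e-03]), 'qvel': array([-7.40382482e-04,  6.50499519e-05, -3.23488622e-04,  1.18250753e-03,
        9.17008204e-04,  6.75505889e-04]), 'joint_efforts': array([-5.44982875e-03, -6.05265999e+01, -3.42072773e+01, -4.33687583e-04,
        9.29546775e-03, -1.00347532e-05]), 'eef_pos': array([ 277.1683078 , -559.74182924,  303.15544185]), 'tcp_rot': array([-3.14015618e+00,  4.50748827e-06,  4.59788850e-01]), 'contact_force': array([-0.57611463, -0.2703018 ,  0.00171383]), 'wrist_torque': array([ 0.06286889, -0.01952562, -0.00102674]), 'opening': 0.9972453842383657} 53.900000000000006
side 50.47522690480131 313.0693907087054 249.33671829629913 [[-9.71000e-01 -1.32000e-01  1.97000e-01  3.78647e+02]
 [-2.37000e-01  5.08000e-01 -8.28000e-01  7.19010e+02]
 [ 9.00000e-03 -8.51000e-01 -5.24000e-01  5.81542e+02]
 [ 0.00000e+00  0.00000e+00  0.00000e+00  1.00000e+00]]
top 45.67160339030956 321.242041636337 233.8446335753318 [[ 2.20000e-02 -9.99000e-01  4.30000e-02  5.46224e+02]
 [-1.00000e+00 -2.10000e-02  7.00000e-03 -1.00078e+02]
 [-6.00000e-03 -4.30000e-02 -9.99000e-01  1.04764e+03]
 [ 0.00000e+00  0.00000e+00  0.00000e+00  1.00000e+00]]
```

View pics/top0.png

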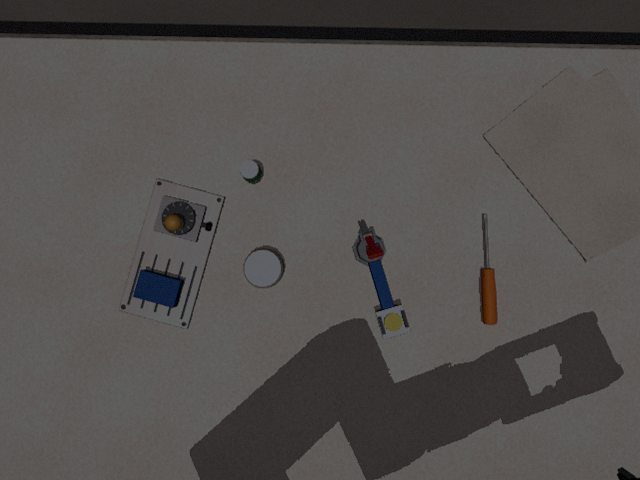

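View pics/side0.png

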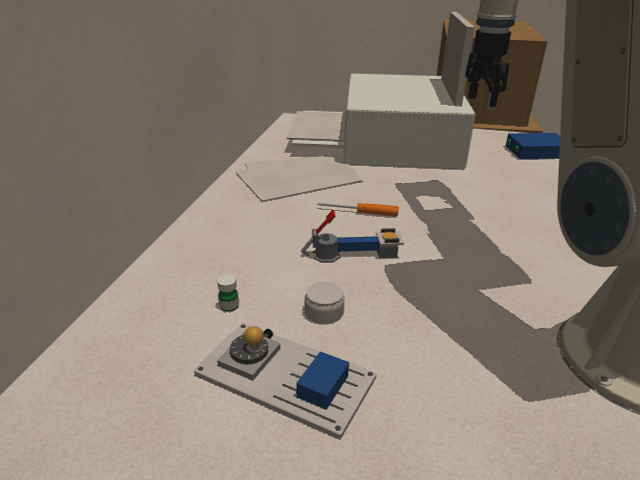

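The top view shows the bed at left, with the ball near (174,221) and the rest block at (158,288). The coupler is in the centre, with its socket near (369,248), its tail near (393,321) and the lever leaning back. The tin (263,268), jar (251,171) and screwdriver (488,270) are all clear of it.

```bash
cat >> h.py <<'E'
def blobs(f,lo,hi,amin=30):
    m=cv2.inRange(cv2.cvtColor(f["color"],cv2.COLOR_BGR2HSV),np.array(lo),np.array(hi))
    m=cv2.morphologyEx(m,cv2.MORPH_CLOSE,np.ones((3,3)))
    cs,_=cv2.findContours(m,cv2.RETR_EXTERNAL,cv2.CHAIN_APPROX_NONE)
    return m,[c for c in cs if cv2.contourArea(c)>amin]
def tri(fa,a,fb,b):
    o1,d1=ray(fa,*a);o2,d2=ray(fb,*b)
    s=np.linalg.lstsq(np.c_[d1,-d2],o2-o1,rcond=None)[0]
    p,q=o1+d1*s[0],o2+d2*s[1]; return (p+q)/2,np.linalg.norm(p-q)
E
python3 - <<'E'
from h import *
np.set_printoptions(precision=1,suppress=True)
for n in("top","side"):
    f=grab_frame(n)
    for nm,lo,hi in(("brass",(12,110,60),(28,255,255)),("blue",(105,120,40),(125,255,255)),("red",(0,180,60),(6,255,255))):
        m,cs=blobs(f,lo,hi)
        for c in cs:
            print(n,nm,cv2.contourArea(c),np.array(cv2.boundingRect(c)),cv2.minEnclosingCircle(c),cv2.minAreaRect(c))
f=grab_frame("top")
img=f["color"]
a=cv2.resize(img[165:340,110:235],None,fx=3.4,fy=3.4,interpolation=cv2.INTER_CUBIC)
b=cv2.resize(img[210:350,340:425],None,fx=4.25,fy=4.25,interpolation=cv2.INTER_CUBIC)
cv2.imwrite("pics/c1.png",np.hstack([a,b[:595],]) if a.shape[0]==b[:595].shape[0] else a);print(a.shape,b.shape)
E
```

```text
top brass 218.0 [384 314  18  17] ((392.5, 321.5), 8.860122680664062) ((392.5, 322.0), (16.0, 17.0), 90.0)
top brass 492.0 [483 269  13  56] ((490.5, 296.5), 27.540977478027344) ((489.1492614746094, 296.5230407714844), (55.033958435058594, 11.563344955444336), 88.45184326171875)
top brass 145.0 [165 216  15  14] ((171.74427795410156, 222.6374053955078), 7.3826584815979) ((172.0, 222.5), (13.0, 14.0), 90.0)
top blue 1088.5 [134 270  47  37] ((156.91062927246094, 288.2259521484375), 24.193763732910156) ((156.62265014648438, 288.32073974609375), (41.48288345336914, 28.02155113220215), 15.945395469665527)
top blue 505.0 [369 260  25  49] ((381.5168151855469, 284.2115478515625), 24.629352569580078) ((381.03350830078125, 284.2287292480469), (48.7573356628418, 11.747968673706055), 73.53998565673828)
side brass 267.5 [244 326  20  20] ((253.55856323242188, 335.6936950683594), 9.818284034729004) ((253.3000030517578, 335.4000244140625), (17.88854217529297, 19.230182647705078), 26.56505012512207)
side brass 71.5 [383 231  15   8] ((389.9285583496094, 235.5), 7.089196681976318) ((390.0, 234.5), 
[... 603 characters left out ...]
ss 43.5 [444  19   5  17] ((445.5, 26.9375), 8.078088760375977) ((446.0, 27.0), (16.0, 4.0), 90.0)
side blue 1788.5 [297 352  52  57] ((322.5, 379.5), 30.372783660888672) ((321.8013610839844, 378.87286376953125), (38.744483947753906, 55.58991241455078), 32.61924362182617)
side blue 474.5 [338 237  41  14] ((357.75, 244.0), 20.641380310058594) ((358.0, 243.5), (13.0, 40.0), 90.0)
side blue 1058.0 [507 133  53  26] ((533.6098022460938, 144.7554931640625), 26.857515335083008) ((533.0, 145.5), (25.0, 52.0), 90.0)
side red 75.5 [316 210  19  23] ((325.0, 221.0), 13.601571083068848) ((325.0000305175781, 221.00003051757812), (5.656853675842285, 26.870054244995117), 45.0)
(595, 425, 3) (595, 361, 3)
```

View pics/c1.png

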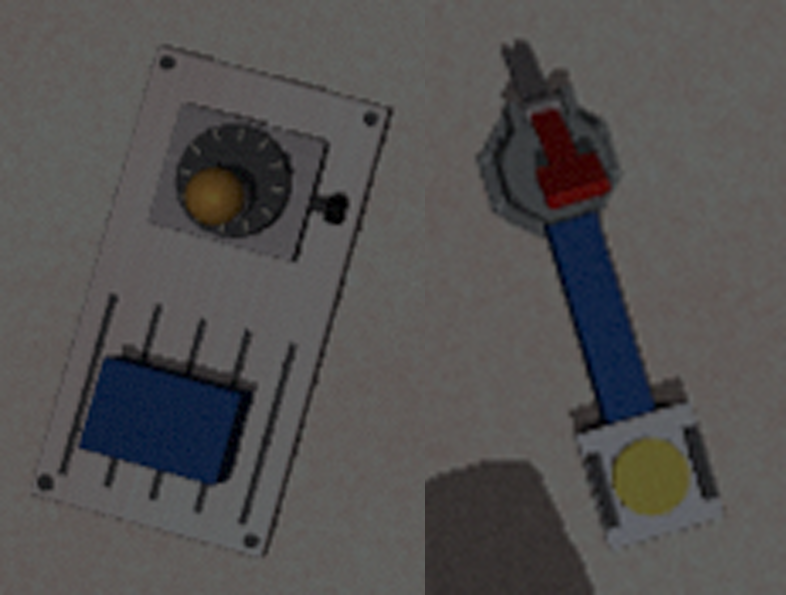

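The left crop shows four plate screws at (167,62), (371,119), (45,483) and (251,541), and the ball on the tail-left side of the disc. The right crop shows the yellow jig disc at (651,476), the socket centre near (550,160), and the lever up with its red pad leaning tailward.

```bash
python3 - <<'E'
from h import *
np.set_printoptions(precision=1,suppress=True)
t=grab_frame("top");s=grab_frame("side")
scr=np.array([[159.1,183.2],[219.1,200],[123.2,307.1],[183.8,324.1]])
P=np.array([onz(t,*p,12) for p in scr]);print("screws",P[:,:2]); c=P.mean(0)
x=(P[0]+P[1]-P[2]-P[3])[:2];x/=np.linalg.norm(x);yw=np.degrees(np.arctan2(x[1],x[0]))
y=np.array([-x[1],x[0]])
print("bed c",c,"yaw",yw,"sizes",np.linalg.norm(P[0]-P[2]),np.linalg.norm(P[1]-P[3]),np.linalg.norm(P[0]-P[1]),np.linalg.norm(P[2]-P[3]))
print("mark from bed",c[:2]+65*x,"disc",onz(t,178.5,218.2,35),"rest exp",c[:2]-65*x)
_,cb=blobs(t,(105,120,40),(125,255,255),300)
for b in cb:
    r=cv2.minAreaRect(b); M=cv2.moments(b); z=42 if r[0][0]<250 else 38
    bp=np.array([onz(t,*p,z)[:2] for p in cv2.boxPoints(r)])
    print("blue",onz(t,*r[0],z),onz(t,M['m10']/M['m00'],M['m01']/M['m00'],z),"box\n",bp,[np.linalg.norm(bp[i]-bp[i-1]) for i in range(2)])
    pts=b[:,0,:].astype(float)
def circ(f,lo,hi,sel):
    m,cs=blobs(f,lo,hi)
    c=[c for c in cs if sel(c)][0]; return cv2.minEnclosingCircle(c),cv2.boundingRect(c),cv2.fitEllipse(c)
near=lambda u,v:(lambda c:cv2.pointPolygonTest(c,(u,v),True)>-5)
bt=circ(t,(12,100,25),(28,255,255),near(173,222.));bs=circ(s,(12,100,25),(28,255,255),near(253,335.))
print(bt,bs)
for a in (bt[0][0],bt[2][0],(173.2,222.6)):
  for b in (bs[0][0],bs[2][0]): print("ball",tri(t,a,s,b),onz(t,*a,60),onz(s,*b,60))
print("ball in bed",[(tri(t,bt[0][0],s,bs[0][0])[0][:2]-c[:2])@v for v in(x,y)])
print("jig",onz(t,393.2,322,48),onz(t,392.5,321.5,48),"sock",onz(t,369.4,247.6,42),onz(t,369.4,247.6,20),)
for n,c_ in(("tin",(263,268,45)),("vial",(251,171,60)),("drv",(489,296,15))):print(n,onz(t,*c_))
E
```

```text
screws [[677.1 205.7]
 [648.6  94.9]
 [450.2 263.2]
 [422.1 152.3]]
bed c [549.5 179.   12. ] yaw -14.21518404403179 sizes 234.08070819047734 233.68681303928994 114.35552391679128 114.4789721052761
mark from bed [612.5 163.1] disc [612.3 162.1  35. ] rest exp [486.5 195. ]
blue [486.8 195.   42. ] [487.2 194.8  42. ] box
 [[471.5 236.5]
 [519.7 225.3]
 [502.1 153.3]
 [454.1 164.7]] [np.float64(73.93871643969621), np.float64(49.40755560983339)]
blue [ 502.7 -200.5   38. ] [ 502.7 -200.4   38. ] box
 [[ 540.5 -177.7]
 [ 546.8 -197.5]
 [ 465.  -223.2]
 [ 458.7 -203.5]] [np.float64(85.72201678246789), np.float64(20.78716964987816)]
(((172.5, 222.3333282470703), 8.661958694458008), (164, 214, 18, 17), ((172.5, 222.16688537597656), (16.181926727294922, 16.825048446655273), 90.0)) (((253.68919372558594, 335.6216125488281), 9.99045467376709), (244, 326, 20, 20), ((253.34817504882812, 335.46112060546875), (18.218143463134766, 19.305925369262695), 30.577194213867188))
ball (array([602.7, 165.1,  62.4]), np.float64(0.8434536945474604)) [603.2 165.9  60. ] [603.3 162.5  60. ]
ball (array([602.9, 165.1,  62.6]), np.float64(0.3053004887857184)) [603.2 165.9  60. ] [603.9 162.3  60. ]
ball (array([602.8, 165.1,  62.3]), np.float64(1.1221807120152327)) [603.5 165.9  60. ] [603.3 162.5  60. ]
ball (array([603.1, 165.1,  62.6]), np.float64(0.5839087049455398)) [603.5 165.9  60. ] [603.9 162.3  60. ]
ball (array([602.6, 164.2,  61.6]), np.float64(0.09663785406573205)) [602.8 164.6  60. ] [603.3 162.5  60. ]
ball (array([602.9, 164.2,  61.8]), np.float64(0.4421319537462226)) [602.8 164.6  60. ] [603.9 162.3  60. ]
ball in bed [np.float64(54.95373135940762), np.float64(-0.4527822894616327)]
jig [ 438.1 -221.8   48. ] [ 439.  -220.5   48. ] sock [ 567.  -178.5   42. ] [ 567.4 -180.2   20. ]
tin [527.1   8.   45. ]
vial [695.8  31.7  60. ]
drv [ 485.  -397.5   15. ]
```

```bash
cat >> h.py <<'E'
def tool(target,yaw):
    s=sense(); r=R.from_euler('xyz',s["tcp_rot"]); d=r.inv().apply(np.array(target)-s["eef_pos"])
    tr=R.from_euler('xyz',[np.pi,0,yaw]); w=(r.inv()*tr).as_rotvec()
    print("t",s["clock"],"pos",np.round(s["eef_pos"],1),np.round(s["tcp_rot"],4),"F",np.round(s["contact_force"],1),"open",round(s["opening"],3))
    print("shift m",np.round(d/1000,4),"turn",np.round(w,4))
E
python3 - <<'E'
from h import *
t=grab_frame("top");s=grab_frame("side")
yaw=np.radians(17.5);ux=np.array([np.cos(yaw),np.sin(yaw)]);j=np.array([438.5,-221.2]);k=5
out=[]
for f,(u0,v0,w,h) in((t,(335,205,80,118)),(s,(290,195,80,80))):
    im=cv2.resize(f["color"][v0:v0+h,u0:u0+w],None,fx=k,fy=k,interpolation=cv2.INTER_CUBIC)
    im=cv2.convertScaleAbs(im,alpha=1.6)
    for d,col in((130,(0,255,0)),(135,(255,0,255))):
        c=j+d*ux
        for z in(0,42):
            pts=[[k*(a-b+.5) for a,b in zip(proj(f,[*(c+29*np.array([np.cos(q),np.sin(q)])),z]),(u0,v0))] for q in np.linspace(0,6.28,40)]
            cv2.polylines(im,[np.int32(pts)],1,col,1)
    out.append(cv2.copyMakeBorder(im,0,590-im.shape[0],0,0,0))
cv2.imwrite("pics/ov.png",np.hstack(out)[:, :800])
tool([491,-204.6,160],yaw)
E
```

```text
t 0.45 pos [ 277.4 -560.1  303.8] [-3.1415 -0.      0.4598] F [-0.6  0.1  0.6] open 1.0
shift m [ 0.3492 -0.2238  0.1438] turn [-1.000e-04 -0.000e+00  1.543e-01]
```

View pics/ov.png

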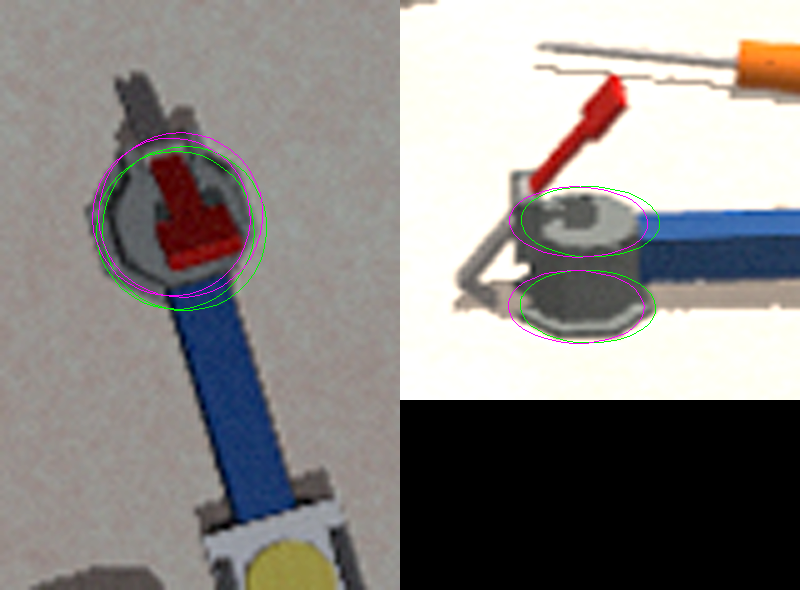

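The circles at 135 mm from the jig centre fit the socket better in both views, so it is at about (567,-179). I will anchor on the socket, with a small compromise for where to grasp along the bar.

>>> {"fn": "drive_tool", "kwargs": {
  "targets": [0.03, -0.019, 0.012, 0, 0, 0.02, 1, 0.065, -0.041, 0.027, 0, 0, 0.04, 1, 0.1, -0.064, 0.041, 0, 0, 0.06, 1, 0.135, -0.086, 0.055, 0, 0, 0.08, 1, 0.17, -0.108, 0.07, 0, 0, 0.1, 1, 0.205, -0.13, 0.084, 0, 0, 0.12, 1, 0.24, -0.153, 0.098, 0, 0, 0.135, 1, 0.275, -0.175, 0.113, 0, 0, 0.145, 1, 0.305, -0.194, 0.125, 0, 0, 0.154, 1, 0.332, -0.211, 0.136, 0, 0, 0.154, 1, 0.352, -0.224, 0.144, 0, 0, 0.154, 1, 0.352, -0.224, 0.144, 0, 0, 0.154, 1],
  "force": 40
}}

```text
clock: 1.45
eef_pos: [494.8, -199.1, 158.3]
tcp_rot: [-3.14, 0.001, 0.309]
contact_force: [0.4, 0.5, -1.1]
opening: 0.999
```

```bash
python3 -c "
from h import *
tool([493.5,-203.3,80],np.radians(17.7))"
```

```text
t 1.45 pos [ 494.8 -199.1  158.3] [-3.1397e+00  8.0000e-04  3.0910e-01] F [ 0.4  0.5 -1.1] open 0.999
shift m [-0.0024  0.0038  0.0783] turn [-0.0019  0.0008  0.0002]
```

>>> {"fn": "drive_tool", "kwargs": {
  "targets": [0, 0, 0, 0, 0, 0, 1, 0, 0, 0.02, 0, 0, 0, 1, 0, 0, 0.045, 0, 0, 0, 1, 0, 0, 0.065, 0, 0, 0, 1, 0, 0, 0.078, 0, 0, 0, 1, 0, 0, 0.08, 0, 0, 0, 1, 0, 0, 0.08, 0, 0, 0, 1]
}}

```text
clock: 2.03
eef_pos: [492.8, -203.9, 79.6]
tcp_rot: [-3.141, 0.001, 0.305]
contact_force: [-0.2, 0.2, 0.1]
opening: 1.0
```

```bash
python3 - <<'E'
from h import *
tool([493.5,-203.3,80],np.radians(17.7))
t=grab_frame("top");s=grab_frame("side")
a=cv2.resize(t["color"][200:340,330:430],None,fx=4,fy=4,interpolation=cv2.INTER_CUBIC)
b=cv2.resize(s["color"][130:270,290:390],None,fx=4,fy=4,interpolation=cv2.INTER_CUBIC)
cv2.imwrite("pics/g.png",np.hstack([a,b]))
E
```

```text
t 2.0333 pos [ 492.8 -203.9   79.6] [-3.1409e+00  1.0000e-03  3.0470e-01] F [-0.2  0.2  0.1] open 1.0
shift m [ 0.0009 -0.0004 -0.0004] turn [-0.0007  0.001  -0.0042]
```

View pics/g.png

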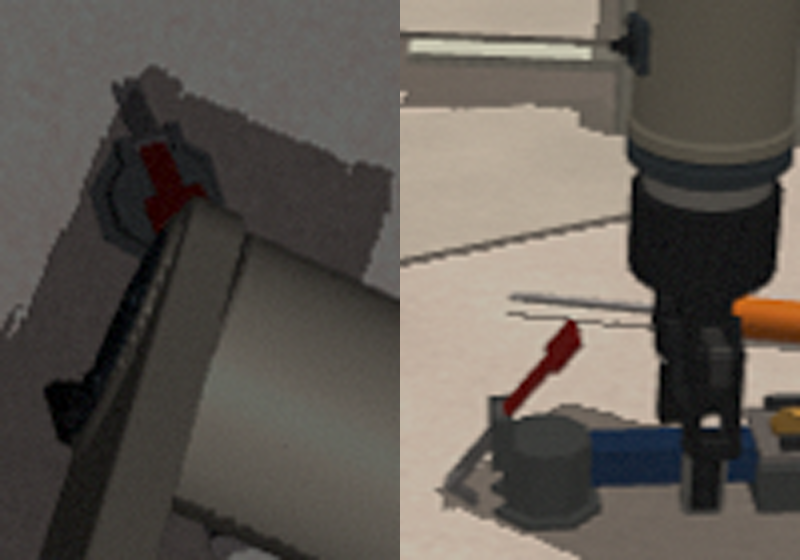

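The fingers straddle the bar but sit about 5 mm too far toward the tail, by the bar proportions in the side crop: socket edge 592, fingers 703, jig edge 755. I will shift +4 mm along x and close.

>>> {"fn": "drive_tool", "kwargs": {
  "targets": [0.004, 0, 0, 0, 0, 0, 1, 0.004, 0, 0, 0, 0, 0, 1, 0.004, 0, 0, 0, 0, 0, 0.5, 0.004, 0, 0, 0, 0, 0, 0.3, 0.004, 0, 0, 0, 0, 0, 0.1, 0.004, 0, 0, 0, 0, 0, 0, 0.004, 0, 0, 0, 0, 0, 0, 0.004, 0, 0, 0, 0, 0, 0, 0.004, 0, 0, 0, 0, 0, 0, 0.004, 0, 0, 0, 0, 0, 0],
  "force": 60
}}

```text
clock: 2.97
eef_pos: [497.5, -202.2, 80.2]
tcp_rot: [3.141, -0.001, 0.306]
contact_force: [-0.6, -1.0, 5.5]
opening: 0.248
```

>>> {"fn": "drive_tool", "kwargs": {
  "targets": [0, 0, 0, 0, 0, 0, 0, 0, 0, -0.003, 0, 0, 0, 0, 0, 0, -0.01, 0, 0, 0, 0, 0, 0, -0.03, 0, 0, 0, 0, 0, 0, -0.06, 0, 0, 0, 0, 0, 0, -0.09, 0, 0, 0, 0, 0, 0, -0.11, 0, 0, 0, 0, 0, 0, -0.12, 0, 0, 0, 0, 0, 0, -0.12, 0, 0, 0, 0]
}}

```text
clock: 3.72
eef_pos: [498.0, -202.2, 202.0]
tcp_rot: [3.139, -0.003, 0.306]
contact_force: [1.0, 0.1, -4.9]
opening: 0.247
```

```bash
python3 - <<'E'
from h import *
yw=np.radians(-14.2)
x=np.array([np.cos(yw),np.sin(yw)])
g=np.array([602.9,165])-75*x
tool([*g,200],yw);print(sense()["wrist_torque"])
E
```

```text
t 3.7167 pos [ 498.  -202.2  202. ] [ 3.1395e+00 -2.6000e-03  3.0580e-01] F [ 1.   0.1 -4.9] open 0.247
shift m [ 0.1468 -0.358   0.0016] turn [ 0.0013 -0.0032  0.5536]
[-0.04373362  0.01007125  0.01269624]
```

>>> {"fn": "drive_tool", "kwargs": {
  "targets": [0.006, -0.015, 0, 0, 0, 0.03, 0, 0.018, -0.045, 0, 0, 0, 0.08, 0, 0.032, -0.08, 0, 0, 0, 0.135, 0, 0.046, -0.115, 0, 0, 0, 0.19, 0, 0.06, -0.15, 0, 0, 0, 0.245, 0, 0.074, -0.185, 0, 0, 0, 0.3, 0, 0.088, -0.22, 0, 0, 0, 0.355, 0, 0.102, -0.255, 0, 0, 0, 0.41, 0, 0.116, -0.287, 0, 0, 0, 0.46, 0, 0.13, -0.317, 0, 0, 0, 0.505, 0, 0.14, -0.342, 0, 0, 0, 0.54, 0, 0.147, -0.358, 0, 0, 0, 0.5536, 0]
}}

```text
clock: 4.72
eef_pos: [528.6, 186.2, 198.0]
tcp_rot: [3.141, 0.002, -0.248]
contact_force: [-0.3, -0.6, -3.5]
opening: 0.252
```

>>> {"fn": "drive_tool", "kwargs": {
  "targets": [0, 0, 0, 0, 0, 0, 0, 0, 0, 0, 0, 0, 0, 0, 0, 0, 0, 0, 0, 0, 0, 0, 0, 0.0, 0, 0, 0, 0]
}}

```text
clock: 5.05
eef_pos: [529.0, 182.7, 199.0]
tcp_rot: [3.14, 0.001, -0.248]
contact_force: [-0.6, -0.4, -4.0]
opening: 0.247
```

```bash
python3 - <<'E'
from h import *
yw=np.radians(-14.2)
x=np.array([np.cos(yw),np.sin(yw)])
g=np.array([602.9,165])-75*x
tool([*g,200],yw)
t=grab_frame("top");s=grab_frame("side")
for n,f in(("t",t),("s",s)): cv2.imwrite(f"pics/raw_{n}.png",f["color"])
a=cv2.resize(t["color"][140:320,110:230],None,fx=3.3,fy=3.3,interpolation=cv2.INTER_CUBIC)
b=cv2.resize(s["color"][220:400,200:320],None,fx=3.3,fy=3.3,interpolation=cv2.INTER_CUBIC)
cv2.imwrite("pics/h.png",cv2.convertScaleAbs(np.hstack([a,b]),alpha=1.4))
E
```

```text
t 5.05 pos [529.  182.7 199. ] [ 3.1404e+00  1.5000e-03 -2.4830e-01] F [-0.6 -0.4 -4. ] open 0.247
shift m [ 0.001 -0.001 -0.001] turn [ 0.0012  0.0015 -0.0004]
```

View pics/h.png

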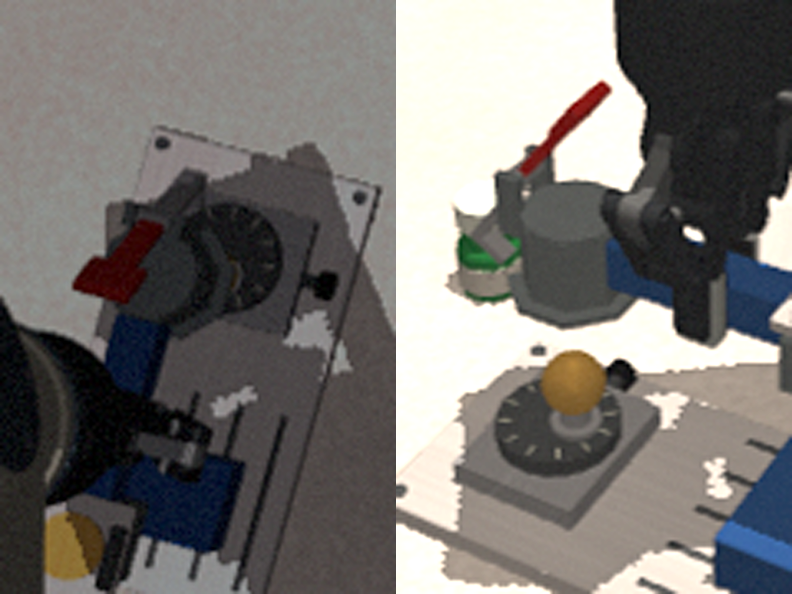

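Side crop: socket top ellipse centre is about (580,208), the flange spans 512–638, and the ball is directly below at (573,383). I will compare these with projections for the assumed 75 mm offset.

```bash
python3 - <<'E'
from h import *
np.set_printoptions(precision=1,suppress=True)
yw=-0.248;x=np.array([np.cos(yw),np.sin(yw)]);e=sense()["eef_pos"];print(e)
out=[]
for n,(u0,v0) in(("top",(110,140)),("side",(200,220))):
    f=grab_frame(n);im=cv2.convertScaleAbs(cv2.resize(f["color"][v0:v0+130,u0:u0+120],None,fx=3.3,fy=4.5*3.3/4.5,interpolation=cv2.INTER_CUBIC),alpha=1.6)
    S=e[:2]+75*x
    for c,z,r,col in((S,e[2]-80,29,(0,255,0)),(S,e[2]-38,25,(0,255,0)),((602.9,165),60,15,(255,0,255))):
        ang=np.linspace(0,6.283,41)
        pts=[[3.3*(a-b+.5) for a,b in zip(proj(f,[c[0]+r*np.cos(q),c[1]+r*np.sin(q),z]),(u0,v0))] for q in ang]
        cv2.polylines(im,[np.int32(pts)],1,col,1)
    out.append(im)
cv2.imwrite("pics/i.png",np.hstack(out))
E
```

```text
[529.4 182.7 199.5]
```

View pics/i.png

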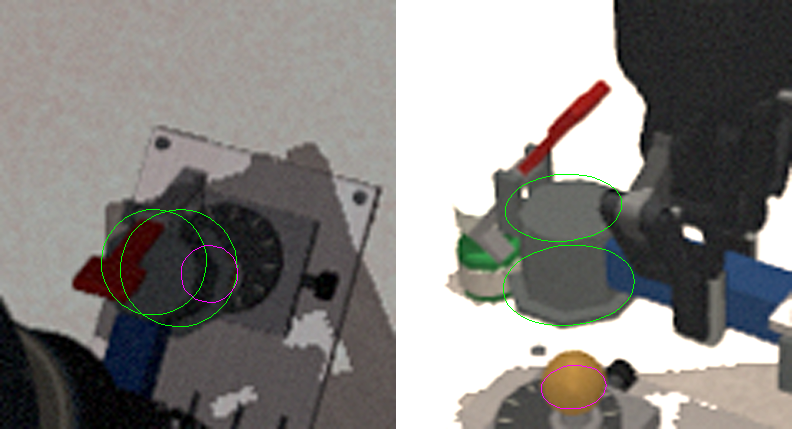

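The side view puts the socket about 2–3 mm closer to the grip than assumed, which agrees with the grasp geometry (offset about 73 mm). I will shift +2 mm, lower to just above the ball, and then feel for it.

>>> {"fn": "drive_tool", "kwargs": {
  "targets": [0.002, 0, 0.005, 0, 0, 0, 0, 0.002, 0, 0.012, 0, 0, 0, 0, 0.002, 0, 0.02, 0, 0, 0, 0, 0.002, 0, 0.028, 0, 0, 0, 0, 0.002, 0, 0.034, 0, 0, 0, 0, 0.002, 0, 0.038, 0, 0, 0, 0, 0.002, 0, 0.038, 0, 0, 0, 0, 0.002, 0, 0.038, 0, 0, 0, 0]
}}

```text
clock: 5.92
eef_pos: [531.4, 183.2, 161.5]
tcp_rot: [3.141, 0.001, -0.248]
contact_force: [0.5, 0.7, -3.7]
opening: 0.248
```

```bash
python3 - <<'E'
from h import *
np.set_printoptions(precision=1,suppress=True)
yw=-0.248;x=np.array([np.cos(yw),np.sin(yw)])
tool([*(np.array([602.9,165])-72.8*x),161],yw);e=sense()["eef_pos"]
S=e[:2]+72.8*x;out=[]
for n,(u0,v0,w,h) in(("top",(120,160,110,100)),("side",(215,255,90,100))):
    f=grab_frame(n);k=4;im=cv2.convertScaleAbs(cv2.resize(f["color"][v0:v0+h,u0:u0+w],None,fx=k,fy=k,interpolation=cv2.INTER_CUBIC),alpha=1.8)
    for c,z,r,col in((S,e[2]-80,29,(0,255,0)),((602.9,165),60,15,(255,0,255))):
        pts=[[k*(a-b+.5) for a,b in zip(proj(f,[c[0]+r*np.cos(q),c[1]+r*np.sin(q),z]),(u0,v0))] for q in np.linspace(0,6.283,41)]
        cv2.polylines(im,[np.int32(pts)],1,col,1)
    out.append(im)
cv2.imwrite("pics/j.png",np.hstack(out))
E
```

```text
t 5.9167 pos [531.4 183.2 161.5] [ 3.1  0.  -0.2] F [ 0.5  0.7 -3.7] open 0.248
shift m [0. 0. 0.] turn [0. 0. 0.]
```

View pics/j.png

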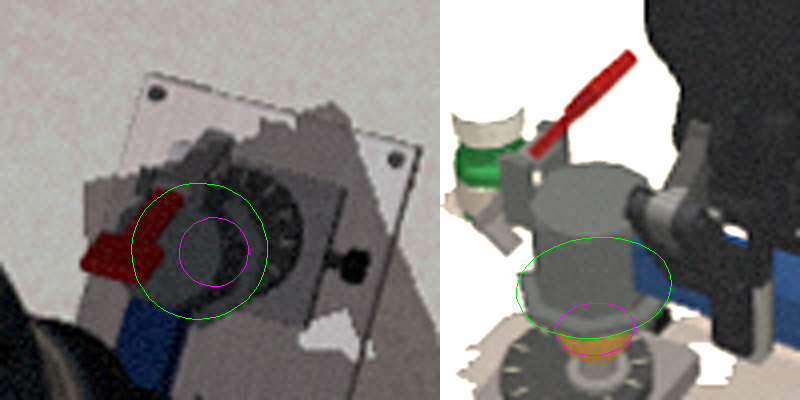

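The side view now shows the flange and the ball aligned horizontally. I will descend slowly and watch the force.

>>> {"fn": "drive_tool", "kwargs": {
  "targets": [0, 0, 0.002, 0, 0, 0, 0, 0, 0, 0.004, 0, 0, 0, 0, 0, 0, 0.006, 0, 0, 0, 0, 0, 0, 0.008, 0, 0, 0, 0, 0, 0, 0.009, 0, 0, 0, 0, 0, 0, 0.01, 0, 0, 0, 0, 0, 0, 0.011, 0, 0, 0, 0, 0, 0, 0.012, 0, 0, 0, 0]
}}

```text
clock: 6.68
eef_pos: [531.6, 183.2, 149.8]
tcp_rot: [-3.142, -0.0, -0.248]
contact_force: [-0.0, 0.1, -4.3]
opening: 0.243
```

>>> {"fn": "drive_tool", "kwargs": {
  "targets": [0, 0, 0.001, 0, 0, 0, 0, 0, 0, 0.002, 0, 0, 0, 0, 0, 0, 0.003, 0, 0, 0, 0, 0, 0, 0.004, 0, 0, 0, 0, 0, 0, 0.004, 0, 0, 0, 0]
}}

```text
clock: 7.1
eef_pos: [531.5, 183.2, 145.7]
tcp_rot: [3.141, 0.0, -0.248]
contact_force: [0.2, -0.5, -4.7]
opening: 0.247
```

>>> {"fn": "drive_tool", "kwargs": {
  "targets": [0, 0, 0.001, 0, 0, 0, 0, 0, 0, 0.001, 0, 0, 0, 0, 0, 0, 0.002, 0, 0, 0, 0, 0, 0, 0.002, 0, 0, 0, 0]
}}

```text
clock: 7.43
eef_pos: [531.7, 183.2, 143.9]
tcp_rot: [-3.142, -0.0, -0.248]
contact_force: [-0.1, -0.7, -3.1]
opening: 0.241
```

>>> {"fn": "drive_tool", "kwargs": {
  "targets": [0, 0, 0.001, 0, 0, 0, 0, 0, 0, 0.001, 0, 0, 0, 0, 0, 0, 0.002, 0, 0, 0, 0, 0, 0, 0.002, 0, 0, 0, 0]
}}

```text
clock: 7.77
eef_pos: [532.1, 183.1, 142.1]
tcp_rot: [-3.141, -0.001, -0.248]
contact_force: [1.8, -3.2, -1.2]
opening: 0.247
```

Contact: the ball pushes the socket toward tool +x and +y. I will yield that way.

>>> {"fn": "drive_tool", "kwargs": {
  "targets": [0.0005, 0.0005, 0, 0, 0, 0, 0, 0.001, 0.001, 0, 0, 0, 0, 0, 0.0013, 0.0014, 0, 0, 0, 0, 0, 0.0013, 0.0014, 0, 0, 0, 0, 0]
}}

```text
clock: 8.1
eef_pos: [532.0, 181.5, 141.6]
tcp_rot: [3.141, 0.001, -0.248]
contact_force: [-0.6, 0.3, -5.1]
opening: 0.246
```

>>> {"fn": "drive_tool", "kwargs": {
  "targets": [0, 0, 0.001, 0, 0, 0, 0, 0, 0, 0.0015, 0, 0, 0, 0, 0, 0, 0.002, 0, 0, 0, 0, 0, 0, 0.002, 0, 0, 0, 0]
}}

```text
clock: 8.43
eef_pos: [532.3, 181.5, 139.7]
tcp_rot: [3.141, 0.0, -0.248]
contact_force: [0.1, -0.0, -3.8]
opening: 0.247
```

>>> {"fn": "drive_tool", "kwargs": {
  "targets": [0, 0, 0.001, 0, 0, 0, 0, 0, 0, 0.002, 0, 0, 0, 0, 0, 0, 0.003, 0, 0, 0, 0, 0, 0, 0.003, 0, 0, 0, 0]
}}

```text
clock: 8.77
eef_pos: [532.5, 181.5, 136.7]
tcp_rot: [3.142, -0.0, -0.248]
contact_force: [0.9, -0.7, -4.2]
opening: 0.246
```

>>> {"fn": "drive_tool", "kwargs": {
  "targets": [0, 0, 0.001, 0, 0, 0, 0, 0, 0, 0.002, 0, 0, 0, 0, 0, 0, 0.003, 0, 0, 0, 0, 0, 0, 0.003, 0, 0, 0, 0]
}}

```text
clock: 9.1
eef_pos: [532.6, 181.5, 133.8]
tcp_rot: [-3.142, -0.0, -0.248]
contact_force: [0.5, -1.7, -3.7]
opening: 0.248
```

>>> {"fn": "drive_tool", "kwargs": {
  "targets": [0.0004, 0.0006, 0.001, 0, 0, 0, 0, 0.0004, 0.0006, 0.002, 0, 0, 0, 0, 0.0004, 0.0006, 0.003, 0, 0, 0, 0, 0.0004, 0.0006, 0.003, 0, 0, 0, 0]
}}

```text
clock: 9.43
eef_pos: [532.8, 180.9, 130.7]
tcp_rot: [-3.141, -0.0, -0.248]
contact_force: [0.8, 0.2, -4.5]
opening: 0.247
```

>>> {"fn": "drive_tool", "kwargs": {
  "targets": [0, 0, 0.001, 0, 0, 0, 0, 0, 0, 0.002, 0, 0, 0, 0, 0, 0, 0.003, 0, 0, 0, 0, 0, 0, 0.003, 0, 0, 0, 0]
}}

```text
clock: 9.77
eef_pos: [532.8, 180.9, 127.8]
tcp_rot: [-3.141, -0.0, -0.248]
contact_force: [0.5, 0.5, -4.1]
opening: 0.242
```

>>> {"fn": "drive_tool", "kwargs": {
  "targets": [0, 0, 0.001, 0, 0, 0, 0, 0, 0, 0.002, 0, 0, 0, 0, 0, 0, 0.003, 0, 0, 0, 0, 0, 0, 0.003, 0, 0, 0, 0]
}}

```text
clock: 10.1
eef_pos: [532.9, 180.8, 124.8]
tcp_rot: [-3.141, -0.0, -0.248]
contact_force: [2.5, -0.5, -4.6]
opening: 0.25
```

>>> {"fn": "drive_tool", "kwargs": {
  "targets": [0, 0, 0.0005, 0, 0, 0, 0, 0, 0, 0.001, 0, 0, 0, 0, 0, 0, 0.0015, 0, 0, 0, 0, 0, 0, 0.0015, 0, 0, 0, 0]
}}

```text
clock: 10.43
eef_pos: [532.9, 180.8, 123.4]
tcp_rot: [-3.141, -0.0, -0.248]
contact_force: [2.2, -0.6, -2.9]
opening: 0.245
```

>>> {"fn": "drive_tool", "kwargs": {
  "targets": [0.0006, 0, 0, 0, 0, 0, 0, 0.0006, 0, 0.0005, 0, 0, 0, 0, 0.0006, 0, 0.001, 0, 0, 0, 0, 0.0006, 0, 0.001, 0, 0, 0, 0]
}}

```text
clock: 10.77
eef_pos: [533.1, 180.7, 122.2]
tcp_rot: [3.141, 0.001, -0.248]
contact_force: [1.4, 0.6, -4.0]
opening: 0.252
```

>>> {"fn": "drive_tool", "kwargs": {
  "targets": [0, 0, 0.0003, 0, 0, 0, 0, 0, 0, 0.0006, 0, 0, 0, 0, 0, 0, 0.0008, 0, 0, 0, 0, 0, 0, 0.0008, 0, 0, 0, 0]
}}

```text
clock: 11.1
eef_pos: [533.1, 180.7, 122.1]
tcp_rot: [3.141, 0.0, -0.248]
contact_force: [-2.9, -1.2, 5.6]
opening: 0.247
```

```bash
python3 - <<'E'
from h import *
s=sense();print(s["eef_pos"],s["contact_force"],s["wrist_torque"],s["tcp_rot"])
E
```

```text
[533.08398655 180.67746742 122.13647594] [-2.92455195 -1.17848076  5.60930633] [-0.14433539  0.43687749  0.04204555] [ 3.14140474e+00  4.12976394e-04 -2.47837003e-01]
```

It bottomed at z = 122.1, so the rim is at about 42 mm, as expected for home. I will relax the press, let go and retreat.

>>> {"fn": "drive_tool", "kwargs": {
  "targets": [0, 0, -0.0004, 0, 0, 0, 0, 0, 0, -0.0006, 0, 0, 0, 0, 0, 0, -0.0006, 0, 0, 0, 0.3, 0, 0, -0.0006, 0, 0, 0, 0.4, 0, 0, -0.0006, 0, 0, 0, 0.6, 0, 0, -0.0006, 0, 0, 0, 0.7, 0, 0, -0.0006, 0, 0, 0, 0.7, 0, 0, -0.0006, 0, 0, 0, 0.7, 0, 0, -0.0006, 0, 0, 0, 0.7]
}}

```text
clock: 11.85
eef_pos: [533.3, 180.7, 122.2]
tcp_rot: [-3.142, -0.0, -0.248]
contact_force: [-0.2, -0.3, 0.3]
opening: 0.7
```

>>> {"fn": "drive_tool", "kwargs": {
  "targets": [0, 0, -0.005, 0, 0, 0, 0.7, 0, 0, -0.02, 0, 0, 0, 0.7, 0, 0, -0.045, 0, 0, 0, 0.7, 0, 0, -0.075, 0, 0, 0, 0.7, 0, 0, -0.105, 0, 0, 0, 0.7, 0, 0, -0.13, 0, 0, 0, 0.7, 0, 0, -0.14, 0, 0, 0, 0.6, 0, 0, -0.14, 0, 0, 0, 0.3, 0, 0, -0.14, 0, 0, 0, 0, 0, 0, -0.14, 0, 0, 0, 0, 0, 0, -0.14, 0, 0, 0, 0]
}}

```text
clock: 12.77
eef_pos: [532.4, 180.4, 260.4]
tcp_rot: [3.14, 0.003, -0.248]
contact_force: [-0.7, -0.0, -1.1]
opening: 0.032
```

```bash
python3 - <<'E'
from h import *
s=sense();print(s["eef_pos"],s["contact_force"],s["opening"])
out=[]
for n,(u0,v0,w,h) in(("top",(110,160,120,170)),("side",(200,250,160,170))):
    f=grab_frame(n);out.append(cv2.convertScaleAbs(cv2.resize(f["color"][v0:v0+h,u0:u0+w],None,fx=2.8,fy=2.8,interpolation=cv2.INTER_CUBIC),alpha=1.4))
cv2.imwrite("pics/k.png",np.hstack(out))
E
```

```text
[532.44629079 180.40733693 260.3649814 ] [-0.71867882 -0.01690297 -1.10862443] 0.03215048238887287
```

View pics/k.png

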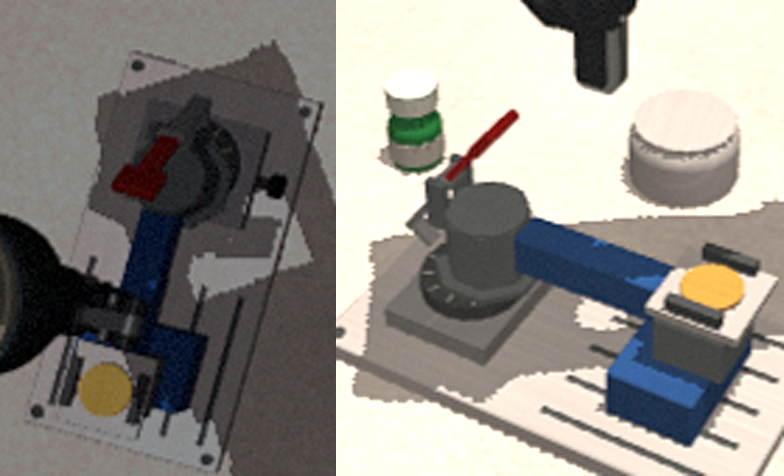

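The arm is seated level, with its tail on the rest, the lever up and the bystanders untouched. Next I put the closed fingertips above the lever pad, 61 mm ahead along tool x.

>>> {"fn": "drive_tool", "kwargs": {
  "targets": [0.015, 0, 0, 0, 0, 0, 0, 0.035, 0, 0, 0, 0, 0, 0, 0.052, 0, 0, 0, 0, 0, 0, 0.061, 0, 0.005, 0, 0, 0, 0, 0.061, 0, 0.015, 0, 0, 0, 0, 0.061, 0, 0.025, 0, 0, 0, 0, 0.061, 0, 0.031, 0, 0, 0, 0, 0.061, 0, 0.033, 0, 0, 0, 0, 0.061, 0, 0.033, 0, 0, 0, 0]
}}

```text
clock: 13.62
eef_pos: [591.2, 165.8, 228.0]
tcp_rot: [3.141, 0.002, -0.247]
contact_force: [-0.5, 0.2, -0.1]
opening: -0.002
```

```bash
python3 - <<'E'
from h import *
s=sense();print(s["eef_pos"],s["contact_force"],s["opening"])
out=[]
for n,(u0,v0,w,h) in(("top",(110,160,120,120)),("side",(200,210,120,120))):
    f=grab_frame(n);out.append(cv2.convertScaleAbs(cv2.resize(f["color"][v0:v0+h,u0:u0+w],None,fx=3.3,fy=3.3,interpolation=cv2.INTER_CUBIC),alpha=1.4))
cv2.imwrite("pics/l.png",np.hstack(out))
E
```

```text
[591.22626403 165.82804742 227.96651046] [-0.46569887  0.2222787  -0.06150287] -0.001976408893088713
```

View pics/l.png

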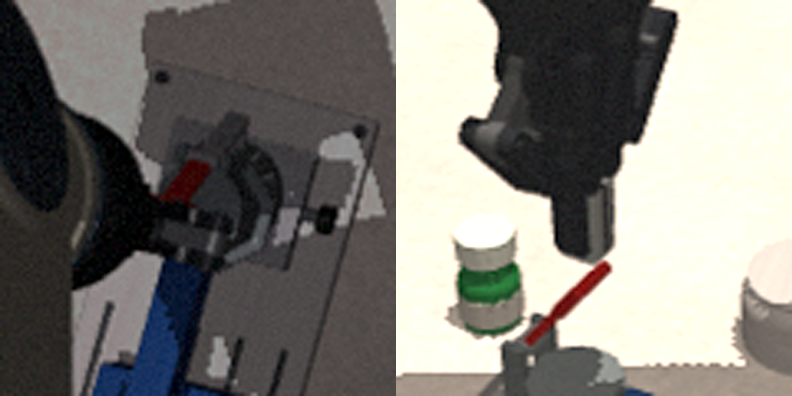

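>>> {"fn": "drive_tool", "kwargs": {
  "targets": [-0.002, 0, 0.003, 0, 0, 0, 0, -0.003, 0, 0.006, 0, 0, 0, 0, -0.004, 0, 0.009, 0, 0, 0, 0, -0.005, 0, 0.012, 0, 0, 0, 0, -0.006, 0, 0.015, 0, 0, 0, 0, -0.007, 0, 0.018, 0, 0, 0, 0]
}}

```text
clock: 14.22
eef_pos: [584.7, 167.9, 212.0]
tcp_rot: [-3.141, 0.002, -0.248]
contact_force: [-8.6, 1.6, 14.4]
opening: -0.002
```

>>> {"fn": "drive_tool", "kwargs": {
  "targets": [-0.001, 0, 0.003, 0, 0, 0, 0, -0.002, 0, 0.006, 0, 0, 0, 0, -0.003, 0, 0.009, 0, 0, 0, 0, -0.004, 0, 0.012, 0, 0, 0, 0, -0.005, 0, 0.015, 0, 0, 0, 0, -0.005, 0, 0.018, 0, 0, 0, 0]
}}

```text
clock: 14.72
eef_pos: [579.8, 168.9, 193.1]
tcp_rot: [3.141, 0.002, -0.248]
contact_force: [-3.0, 2.5, 4.1]
opening: 0.003
```

>>> {"fn": "drive_tool", "kwargs": {
  "targets": [-0.001, 0, 0.003, 0, 0, 0, 0, -0.002, 0, 0.006, 0, 0, 0, 0, -0.003, 0, 0.009, 0, 0, 0, 0, -0.004, 0, 0.012, 0, 0, 0, 0, -0.004, 0, 0.014, 0, 0, 0, 0, -0.004, 0, 0.016, 0, 0, 0, 0]
}}

```text
clock: 15.22
eef_pos: [576.9, 169.6, 176.8]
tcp_rot: [3.141, 0.0, -0.248]
contact_force: [-1.5, 0.1, 2.9]
opening: 0.004
```

>>> {"fn": "drive_tool", "kwargs": {
  "targets": [0, 0, 0.001, 0, 0, 0, 0, 0, 0, 0.002, 0, 0, 0, 0, 0, 0, 0.0025, 0, 0, 0, 0, 0, 0, 0.003, 0, 0, 0, 0]
}}

```text
clock: 15.55
eef_pos: [577.0, 169.6, 174.2]
tcp_rot: [-3.142, -0.0, -0.248]
contact_force: [-1.7, 0.3, 2.1]
opening: 0.002
```

>>> {"fn": "drive_tool", "kwargs": {
  "targets": [0, 0, 0.0005, 0, 0, 0, 0, 0, 0, 0.001, 0, 0, 0, 0, 0, 0, 0.0015, 0, 0, 0, 0, 0, 0, 0.002, 0, 0, 0, 0]
}}

```text
clock: 15.88
eef_pos: [576.9, 169.6, 172.2]
tcp_rot: [3.142, 0.0, -0.248]
contact_force: [-2.1, 1.2, 3.2]
opening: 0.006
```

>>> {"fn": "drive_tool", "kwargs": {
  "targets": [0, 0, 0.0003, 0, 0, 0, 0, 0, 0, 0.0006, 0, 0, 0, 0, 0, 0, 0.0009, 0, 0, 0, 0, 0, 0, 0.0009, 0, 0, 0, 0]
}}

```text
clock: 16.22
eef_pos: [576.9, 169.7, 171.2]
tcp_rot: [3.142, 0.0, -0.248]
contact_force: [-1.7, 0.1, 1.8]
opening: 0.002
```

Not at the stop yet, so I go on in small steps.

>>> {"fn": "drive_tool", "kwargs": {
  "targets": [0, 0, 0.0003, 0, 0, 0, 0, 0, 0, 0.0006, 0, 0, 0, 0, 0, 0, 0.0009, 0, 0, 0, 0, 0, 0, 0.0009, 0, 0, 0, 0]
}}

```text
clock: 16.55
eef_pos: [577.0, 169.7, 170.8]
tcp_rot: [-3.141, -0.0, -0.248]
contact_force: [-3.7, -0.0, 5.5]
opening: 0.0
```

>>> {"fn": "drive_tool", "kwargs": {
  "targets": [0, 0, 0.0003, 0, 0, 0, 0, 0, 0, 0.0006, 0, 0, 0, 0, 0, 0, 0.0009, 0, 0, 0, 0, 0, 0, 0.0009, 0, 0, 0, 0]
}}

```text
clock: 16.88
eef_pos: [577.0, 169.8, 170.4]
tcp_rot: [-3.141, -0.0, -0.248]
contact_force: [-5.6, -0.4, 12.4]
opening: 0.001
```

It has hit a firm stop at 170.4 with 12 N. I will hold briefly, then back off and check.

>>> {"fn": "drive_tool", "kwargs": {
  "targets": [0, 0, 0.0002, 0, 0, 0, 0, 0, 0, 0.0002, 0, 0, 0, 0, 0, 0, 0.0002, 0, 0, 0, 0, 0, 0, -0.001, 0, 0, 0, 0, 0, 0, -0.006, 0, 0, 0, 0, 0, 0, -0.025, 0, 0, 0, 0, 0, 0, -0.055, 0, 0, 0, 0, 0, 0, -0.09, 0, 0, 0, 0, -0.03, 0, -0.12, 0, 0, 0, 0, -0.065, 0, -0.13, 0, 0, 0, 0, -0.1, 0, -0.13, 0, 0, 0, 0, -0.1, 0, -0.13, 0, 0, 0, 0]
}}

```text
clock: 17.88
eef_pos: [475.4, 194.7, 300.2]
tcp_rot: [-3.142, 0.002, -0.247]
contact_force: [0.1, -0.6, -0.6]
opening: -0.002
```

```bash
python3 - <<'E'
from h import *
s=sense();print(s["eef_pos"],s["contact_force"],s["opening"])
yw=-0.248;x=np.array([np.cos(yw),np.sin(yw)])
out=[]
for n,(u0,v0,w,h) in(("top",(110,160,120,120)),("side",(210,260,120,120))):
    f=grab_frame(n);out.append(cv2.convertScaleAbs(cv2.resize(f["color"][v0:v0+h,u0:u0+w],None,fx=3.3,fy=3.3,interpolation=cv2.INTER_CUBIC),alpha=1.4))
    _,cs=blobs(f,(0,150,40),(6,255,255),20)
    for c in cs: print(n,cv2.boundingRect(c),[np.round(onz(f,*p,98.5)[:2],1).tolist() for p in cv2.boxPoints(cv2.minAreaRect(c))])
S=np.array([533.2,180.7])+73*x
print("expected pad far/near end",S-38*x,S-16*x)
cv2.imwrite("pics/m.png",np.hstack(out))
E
```

```text
[475.44328233 194.69886268 300.23624733] [ 0.05740206 -0.57590028 -0.61818313] -0.0021266896738277165
top (155, 209, 19, 34) [[571.1, 184.1], [626.3, 173.7], [621.6, 150.5], [566.5, 160.9]]
side (239, 311, 38, 19) [[621.8, 177.7], [626.7, 145.9], [566.1, 159.5], [563.4, 189.9]]
expected pad far/near end [567.1291852  172.10870257] [588.45610161 166.70845847]
```

View pics/m.png

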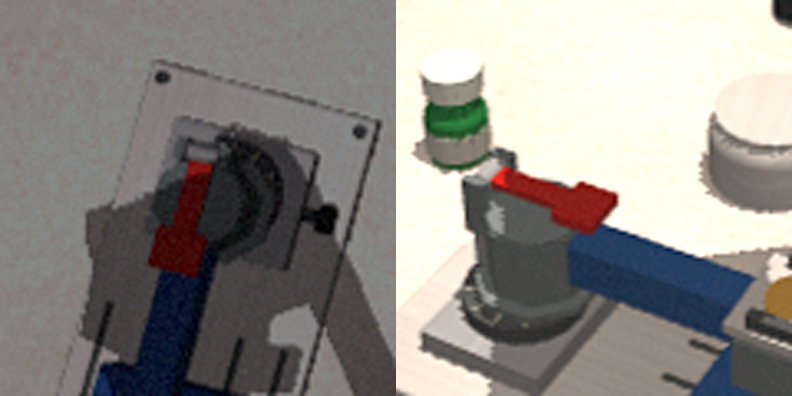

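The lever lies level and parallel to the bar, and the pad's far end is at (569,172) against an expected (567,172). The gripper is clear, so I hand in.

```bash
python3 -c "
from rig import *
s=sense();print(s['clock'],s['contact_force']);print(sign_off())"
```

```text
17.9833 [ 1.38693665 -1.03894988  0.30187023]
the job is handed in; nothing more can be done
None
```

I coupled the arm to the bed and handed the job in at about 18 s; the interface gave no verdict.

- **Seating:** I gripped the bar, carried the arm over the ball and lowered it in small steps. I gave way to side forces of about 2–4 N until it bottomed at TCP z = 122.1. That puts the rim at about 42 mm, where home should be, after about 10 N of contact. I eased off that press before letting go.
- **Latch:** I then pressed the lever down with the closed fingers to a firm stop. The force at the stop was about 12 N, with a brief reading of 14 N early in the stroke.
- **Last picture:** It shows the lever level over the bar, with the pad's far end within 2 mm of where it should be, and the gripper clear. The picture taken after release showed the tail on its rest. The tin and jar looked undisturbed. I did not look at the screwdriver again, but nothing went near it.

**What disagreed or was not measured:**
- The latch angle is judged from the stop height (about 1 mm lower than I calculated) and the picture, not read directly.
- The camera gave a jig-to-socket distance of about 135 mm, against 130 mm in the description. I positioned from the socket instead.
- The camera estimate of the ball was about 2–2.5 mm off, and feeling for it corrected that.

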